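# Clear the tool board, fetch the die ring to its seat, put the rest back

### The arm

A 6-joint arm with a two-finger parallel gripper is mounted at the origin on the work surface; the furniture and walls round the work are solid. World frame = base frame: x ahead of the robot, y to its left, z up, the work surface at z = 0. Lengths are in m, angles in degrees, forces in N, time in s.
With the tool pointing down it reaches from about 0.35 to 0.875 m from the base axis. Payload 4.2 kg.
Tool frame: the origin (TCP) lies between the finger pads; the fingertips stand 8 mm ahead of it and the grasp point (between the pads) lies 11 mm behind it; z points along the fingers, y is the line along which they close (so a half turn about z gives the same grasp; the last joint's range is limited). The gripper opens to 87 mm and grips with 3 to 60 N. Pads are 19 mm wide; open, the fingers measure 117 mm over their backs; the gripper's body (75 mm by 190 mm) begins 51 mm behind the grasp point.
Start: joints at [85.749, 22.042, 0.453, 0, -68.411, -14.817], TCP at [0.204, 0.591, 0.231] pointing down, gripper open.
Joint ranges: [-179.83, 179.83], [-69.29, 118.12], [-61.27, 80.66], [-181.25, 117.63], [-171.15, -9.14], [-177.46, 177.46]. Speed limits (degrees/s): [159.86, 159.86, 180, 180, 180, 180].

### API

Orientations are given as [roll, pitch, yaw] about the fixed x, y, z axes, in that order (R = Rz(yaw) Ry(pitch) Rx(roll)).
In Python, from workcell import * gives the robot as it stands.
- The arm moves only by the tool step_arm, never from a script. Its argument "plan" is text: rows parted by semicolons, each of 5 numbers parted by spaces: the opening, from 0 (shut) to 1 (fully open), then the shift along the tool's x, y, z in cm, then the turn about the tool's z in degrees. In form: gripper tx ty tz yaw; .... A call has 1 to 20 rows; each row shifts and turns the commanded pose from where the row before left it, along the tool's axes as they then stand; what a row does not reach is not made up. A row lasts 1/12 s, in which the tool goes at most 41.7 mm and 7.16 degrees, less where a joint would pass 70% of its speed; a pose out of reach is approached as far as the arm can. A call is refused whole if a number of a shift passes 4.17 or a number of a turn 7.16, either way. A call with a gripper value outside its range is refused whole. The fingers move at their own pace and stop on an object; "squeeze" is the grip in N (left out, the last holds). Time passes only in rows, so rows that do not move let the fingers close. It gives the time, the measured TCP pose, the force, the opening and the grip force at its end, in the units of the state.
- get_obs(): the state, without advancing time (a new reading comes with each control period).
- grab_frame(name): name is "scene" or "top" or "wrist"; returns the picture (384x512x3 uint8, blue, green, red); there is no depth.
- camera_info(name): a dict with "fx", "fy", "cx", "cy" (pixels), "view" (4x4, takes a point from world to camera coordinates). Camera axes: x right, y up, looking along -z (the intrinsics and any distortion apply to the point x, -y, -z); pixel columns grow to the right and rows downward; lengths in m; the calibration is good to about 2 mm. A picture is of the moment at which its call begins: read the wrist's pose just before it. camera_info takes no time and is no camera call; for the wrist camera it gives the pose at the moment of the call.
- finish_job(): hands the job in; it is judged then, once.
The state is a dict: "clock": time; "joints": joint angles; "qd": joint speeds; "tau": joint torques, N m; "tool_pos": TCP position; "tcp_rot": TCP orientation; "wrist_force": force on the tool from outside, world axes, zero at the start; "moment": the same for the moment, N m; "grip_width": finger opening in m; "finger_force": force on a finger pad.
Only numpy, scipy, OpenCV 4.12 (cv2) and the standard library are available. Lean on these libraries where they do the work, as an engineer would, in place of code of your own. Each camera call takes 0.05 s, during which the arm holds its last target. There are 200 camera calls.

### The job

The die ring at the back of the tool board is hemmed in by a cup casting, a knob casting and a bolt. First move those three onto the black rubber mat, standing upright and leaving the ring alone, and only then lift the ring out and lay it flat and centred on the round die seat. When it lies there, put the three back on the board, upright, each on the very spot it came from; leave the spanner and the marker pen where they are.

Things in the scene. Friction and masses are not known exactly. Their poses are not given: they have to be found in the camera images.
- die_ring: Grey steel ring lying flat, 56 mm outside diameter, 24 mm high, origin at the centre of its underside; starts on the rear spot of the tool board. 0.22 kg. Its hole is of no use to a gripper; pinch it across the outside.
- cup_casting: Bright cast cup standing upright, mouth up: wider upper part about 31 mm across, narrower foot, 43 mm high, origin at the centre of its underside, z up along its axis. About 30 g.
- knob_casting: Bright cast knob standing on its narrow stem: round head about 31 mm across, 35 mm high, origin at the centre of its underside, z up along its axis; widest about 24 mm above its underside. About 40 g.
- bolt: Steel hexagon bolt standing on its head, thread up: head 19 mm across flats, 22 mm across corners, shank about 12 mm, 53 mm high (sides feel like a cone from head to tip), origin at the centre of its underside, z up along its axis. About 70 g.
- tool_board: Fixed plywood board 144 (x) by 190 (y) mm, 12 mm thick, origin at the centre of its underside. Aluminium fence along the rear edge, front face at x = +61, top 42 mm above the underside. Grey disc marks on top: large for the ring at (21, 0) mm; small at (-4, 55), (-4, -55), (-41, 0) mm, where cup, knob and bolt start (within 3 mm), in any order. x points away from the robot, y left, z up.
- rubber_mat: Fixed flat black rubber mat, 100 mm (x) by 180 mm (y), 4 mm thick, origin at the centre of its underside: the side area for the cleared things. Its x axis points roughly away from the robot, y to the robot's left at yaw 0, z up.
- seat_face (a point): Centre of the flat round top face of the die seat, a fixed dark steel flange 96 mm in diameter and 12 mm high with a raised face 70 mm in diameter whose top is 16 mm above the bench. z up.
- spanner: Small combination spanner (open jaw and ring) lying on the bench, 162 x 29 x 11 mm, origin at the centre of its underside. Bystander, not to be disturbed.
- marker_pen: Red marker pen with a black cap lying on the bench, 125 mm long, 14 mm thick, origin at the centre of its underside. Bystander, not to be disturbed.
Things that resemble listed ones, but are neither listed nor needed, are in the scene too. What is shaped like the bolt but green or pink is not meant.

How it is judged (in metres and radians):
On the way, in this order (a step that is already met when the one before it is completed fails the run):
1. the cup, the knob and the bolt all stand upright on the rubber mat, with the ring still in its place on the board (within 20 mm) (x of cup_casting in the frame of rubber_mat between -0.05 and 0.05 m and y of cup_casting in the frame of rubber_mat between -0.09 and 0.09 m and z of cup_casting in the frame of rubber_mat between 0 and 0.008 m and angle between each of cup_casting, knob_casting, bolt's own z axis and vertical below 0.12 rad and linear speed of each of cup_casting, knob_casting, bolt below 0.02 m/s and x of knob_casting in the frame of rubber_mat between -0.05 and 0.05 m and y of knob_casting in the frame of rubber_mat between -0.09 and 0.09 m and z of knob_casting in the frame of rubber_mat between 0 and 0.008 m and x of bolt in the frame of rubber_mat between -0.05 and 0.05 m and y of bolt in the frame of rubber_mat between -0.09 and 0.09 m and z of bolt in the frame of rubber_mat between 0 and 0.008 m and distance of die_ring from where it was at the start of the episode below 0.02 m), for 0.2 s.
2. the ring lies flat on the die seat, centred within 12 mm, with the three things still standing on the mat (x of cup_casting in the frame of rubber_mat between -0.05 and 0.05 m and y of cup_casting in the frame of rubber_mat between -0.09 and 0.09 m and z of cup_casting in the frame of rubber_mat between 0 and 0.008 m and angle between each of cup_casting, knob_casting, bolt, die_ring's own z axis and vertical below 0.12 rad and linear speed of each of cup_casting, knob_casting, bolt, die_ring below 0.02 m/s and x of knob_casting in the frame of rubber_mat between -0.05 and 0.05 m and y of knob_casting in the frame of rubber_mat between -0.09 and 0.09 m and z of knob_casting in the frame of rubber_mat between 0 and 0.008 m and x of bolt in the frame of rubber_mat between -0.05 and 0.05 m and y of bolt in the frame of rubber_mat between -0.09 and 0.09 m and z of bolt in the frame of rubber_mat between 0 and 0.008 m and horizontal distance between die_ring and seat_face below 0.012 m and z of die_ring in the frame of seat_face between -0.003 and 0.004 m), for 0.2 s.
At the end, for the whole second after the job is handed in: The ring lies flat on the die seat's face, its centre within 12 mm of the seat's; the cup, the knob and the bolt stand upright (within 0.12 rad) each within 15 mm of where it stood at the start; all is at rest (horizontal distance between die_ring and seat_face below 0.012 m and z of die_ring in the frame of seat_face between -0.003 and 0.004 m and angle between each of die_ring, cup_casting, knob_casting, bolt's own z axis and vertical below 0.12 rad and linear speed of each of die_ring, cup_casting, knob_casting, bolt below 0.02 m/s and distance of each of cup_casting, knob_casting, bolt from where it was at the start of the episode below 0.015 m); the robot touches nothing.
It fails at once if the spanner or the marker pen is shifted by more than 25 mm (distance of any of spanner, marker_pen from where it was at the start of the episode above 0.025 m).
It also fails if it takes over 131 s, if anything falls off the work surface, if the arm or the gripper's body presses on something with over 40 N, if the wrist force passes 120 N, or if a joint passes its speed limit or range.

## Working session

There is one attempt and no reset: what is moved stays moved. The work goes in short steps, Python scripts to look and compute and a tool call to move; the robot and the scene stay as the last step left them, time stands still between calls to the robot, and variables do not carry over. Pictures are saved under pics/ and viewed, at most 14 in all, crops included, and the job is handed in when it is done.

Besides the shell and the picture viewer there is one more tool, called after ">>>" as name(argument=value, ...) on one line, values as JSON. step_arm: Moves the arm, as the interface text tells. Its arguments: {"type":"object","properties":{"plan":{"type":"string"},"squeeze":{"type":"number"}},"required":["plan"]}

```bash
mkdir -p pics
cat > h.py <<'E'
from workcell import *
import numpy as np, cv2
def snap(n,f):
    im=np.array(grab_frame(n)); cv2.imwrite('pics/'+f,im); return im
def ray(n,u,v,z,info=None):
    c=info or camera_info(n); V=np.array(c['view']); 
    d=np.array([(u-c['cx'])/c['fx'],-(v-c['cy'])/c['fy'],-1.])
    R=V[:3,:3];t=V[:3,3]; o=-R.T@t; w=R.T@d
    return o+w*(z-o[2])/w[2]
def proj(n,p,info=None):
    c=info or camera_info(n); V=np.array(c['view']); q=V[:3,:3]@np.array(p)+V[:3,3]
    return c['cx']+c['fx']*q[0]/-q[2], c['cy']-c['fy']*q[1]/-q[2]
E
python3 - <<'E'
from h import *
print(get_obs())
for n in('top','scene','wrist'):
    print({k:(np.round(v,3).tolist()) for k,v in camera_info(n).items() if not isinstance(v,str)})
    snap(n,n+'0.png')
E
```

```text
{'clock': 0.0, 'joints': array([ 8.57493829e+01,  2.20916129e+01,  3.80720886e-01, -2.95101472e-02,
       -6.84106109e+01, -1.48175748e+01]), 'qd': array([-0.02080946, -0.16696318, -0.0291603 , -0.0665043 ,  0.08114013,
        0.00660887]), 'tau': array([-7.50345625e-04, -3.90666068e+01,  1.87408000e+01,  4.21989128e+00,
        1.10255083e-02, -1.88803856e-04]), 'tool_pos': array([0.20396126, 0.59017346, 0.22945569]), 'tcp_rot': array([ 1.79875524e+02, -4.56904852e-03, -1.90790744e+01]), 'wrist_force': array([-1.22204647,  0.56901596, -0.43470952]), 'moment': array([-0.01470993,  0.00404895,  0.02372306]), 'finger_force': 0.0, 'grip_width': 0.08697881117310545}
{'fx': 390.675, 'fy': 390.675, 'cx': 251.043, 'cy': 189.513, 'view': [[-0.017, -1.0, -0.014, 0.344], [0.98, -0.02, 0.197, -0.507], [-0.197, -0.01, 0.98, -0.774], [0.0, 0.0, 0.0, 1.0]]}
{'fx': 457.011, 'fy': 457.011, 'cx': 248.588, 'cy': 196.504, 'view': [[0.581, -0.814, 0.011, -0.025], [0.58, 0.423, 0.696, -0.46], [-0.571, -0.398, 0.718, -0.497], [0.0, 0.0, 0.0, 1.0]]}
{'fx': 339.012, 'fy': 339.012, 'cx': 259.708, 'cy': 192.481, 'view': [[-0.327, -0.945, 0.002, 0.623], [0.904, -0.313, -0.292, 0.034], [0.276, -0.094, 0.956, -0.392], [0.0, 0.0, 0.0, 1.0]]}
```

View pics/top0.png

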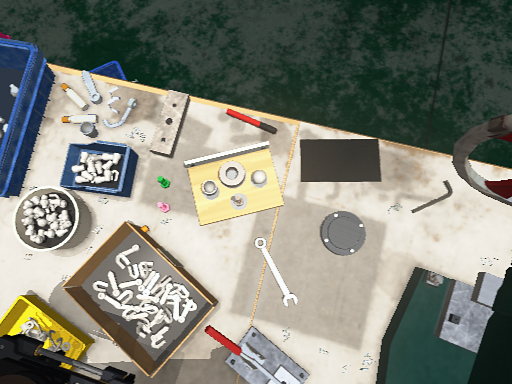

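View pics/scene0.png

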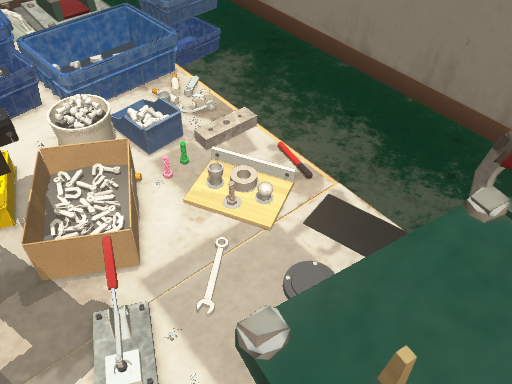

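Top view: cup at (209,188), ring (232,173), knob (259,178), bolt (237,202), mat (340,160), seat (342,233). Things that could be confused with the bolt are the green one (163,181) and the pink one (163,207). I choose the steel bolt on the board and check it in a crop.

Run:
```python
from h import *
im=cv2.imread('pics/top0.png')
c=cv2.resize(im[125:235,180:295],None,fx=5,fy=5,interpolation=cv2.INTER_CUBIC); cv2.imwrite('pics/c1.png',c)
c=cv2.resize(im[125:265,290:390],None,fx=4,fy=4,interpolation=cv2.INTER_CUBIC); cv2.imwrite('pics/c2.png',c)
```

```text
(no output)
```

View pics/c1.png

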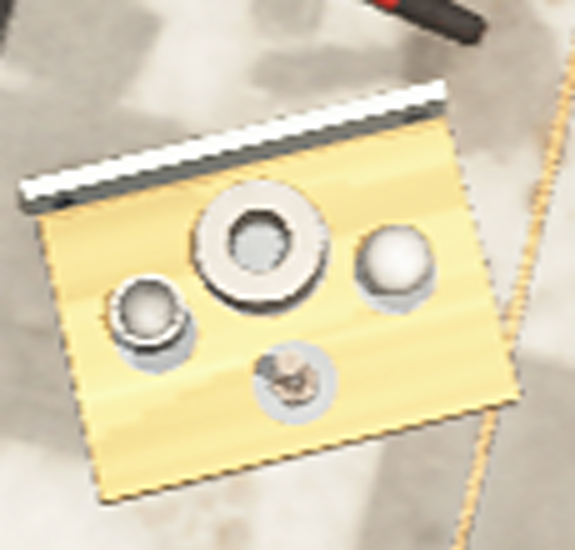

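View pics/c2.png

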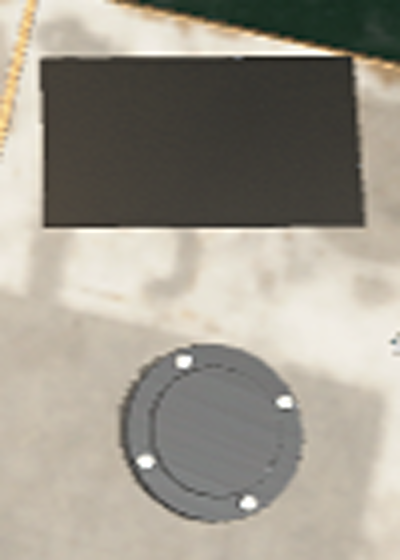

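Crops: cup mouth centre (149,310), ring top (260,241), knob (396,261), bolt tip (287,360) with its disc at (295,382). Mat corners are clean and the seat face is centred at (214,431) in crop 2. Steel bolt confirmed.

Run:
```python
from h import *
I=camera_info('top')
def r(nm,x,y,s,x0,y0,z): 
    p=ray('top',x0+(x+.5)/s-.5,y0+(y+.5)/s-.5,z,I); print(nm,np.round(p*1000,1)); return p[:2]
A=(5,180,125);B=(4,290,125)
cup=r('cup',149,311,*A,.055)
knob=r('knob',396,260,*A,.038)
ring=r('ring',260,241,*A,.036)
r('tip',287,358,*A,.064); bd=r('boltdisc',295,382,*A,.012)
r('cupdisc',155,333,*A,.012); r('knobdisc',395,275,*A,.012)
bl=r('bl',103,502,*A,.012); br=r('br',519,400,*A,.012)
for nm,x,y in(('m1',40,58),('m2',352,57),('m3',364,227),('m4',43,227)): r(nm,x,y,*B,.004)
r('seat',214,431,*B,.016)
d=bl-br; yaw=np.arctan2(-d[0],d[1]); print('yaw',np.degrees(yaw),np.linalg.norm(d))
R=np.array([[np.cos(yaw),-np.sin(yaw)],[np.sin(yaw),np.cos(yaw)]])
o=(bl+br)/2+R@[.072,0]
for q in((.021,0),(-.004,.055),(-.004,-.055),(-.041,0),(.061,.095),(.061,-.095)): print(q,np.round((o+R@q)*1000,1))
```

```text
cup [520.7 422.6  55. ]
knob [544.7 317.5  38. ]
ring [554.9 376.6  36. ]
tip [497.7 364.   64. ]
boltdisc [496.3 363.   12. ]
cupdisc [519.7 425.1  12. ]
knobdisc [543.9 317.8  12. ]
bl [444.8 447.6  12. ]
br [486.4 264.4  12. ]
m1 [639.2 221.4   4. ]
m2 [635.9  42.9   4. ]
m3 [536.1  44.3   4. ]
m4 [539.8 223.9   4. ]
seat [422.6 138.   16. ]
yaw 12.793605994240561 0.18791735989121403
(0.021, 0) [556.3 376.6]
(-0.004, 0.055) [519.7 424.7]
(-0.004, -0.055) [544.1 317.4]
(-0.041, 0) [495.8 362.9]
(0.061, 0.095) [574.2 478.1]
(0.061, -0.095) [616.3 292.8]
```

```bash
cat >> h.py <<'E'
def go(x,y,z,yaw=None):
    "mm target; turn to give first, then shift (cm) in turned tool axes"
    o=get_obs(); p=o['tool_pos']; y0=o['tcp_rot'][2]; yaw=y0 if yaw is None else yaw
    a=np.radians(yaw); d=np.array([x,y,z])/10-p*100
    tx=np.array([np.cos(a),np.sin(a)]); ty=np.array([np.sin(a),-np.cos(a)])
    print('t%.2f pos'%o['clock'],np.round(p*1000,1),'rpy',np.round(o['tcp_rot'],1),'w %.1f f %.1f'%(o['grip_width']*1000,o['finger_force']))
    print('turn %.1f  sx %.2f sy %.2f sz %.2f'%((y0-yaw+180)%360-180,d[:2]@tx,d[:2]@ty,-d[2]))
E
python3 -c "
from h import *
go(520,423,120,-77.2)"
```

```text
t0.15 pos [204.  590.3 229.7] rpy [179.9  -0.  -19.1] w 87.0 f 0.0
turn 58.1  sx 23.31 sy -27.11 sz 10.97
```

>>> step_arm(plan="0.65 0 0 0 6.46; 0.65 0 0 0 6.46; 0.65 0 0 0 6.46; 0.65 0 0 0 6.46; 0.65 0 0 0 6.46; 0.65 0 0 0 6.46; 0.65 0 0 0 6.46; 0.65 0 0 0 6.46; 0.65 0 0 0 6.46; 0.65 2.12 -2.46 0 0; 0.65 2.12 -2.46 0 0; 0.65 2.12 -2.46 0 0; 0.65 2.12 -2.46 0 0; 0.65 2.12 -2.46 0 0; 0.65 2.12 -2.46 0 0; 0.65 2.12 -2.46 1 0; 0.65 2.12 -2.46 2 0; 0.65 2.12 -2.46 2 0; 0.65 2.12 -2.46 2 0; 0.65 2.12 -2.46 2 0", squeeze=10)

```text
clock: 1.82
tool_pos: [0.5207, 0.4221, 0.1394]
tcp_rot: [180.0, -0.0, -77.2]
wrist_force: [-0.4, -0.5, 0.2]
grip_width: 0.0563
finger_force: 0.0
```

```bash
python3 -c "
from h import *
go(520,423,120,-77.2)
im=snap('wrist','w1.png')
I=camera_info('wrist')
for p in ((520,423,55),(555.5,376.6,36),(544.5,317.5,38),(497,363.5,65)): print(np.round(proj('wrist',np.array(p)/1000,I)))
"
```

```text
t1.82 pos [520.7 422.1 139.4] rpy [180.   -0.  -77.2] w 56.3 f 0.0
turn -0.0  sx -0.10 sy 0.05 sz 1.94
[263. 216.]
[230. 140.]
[261.  60.]
[317. 146.]
```

View pics/w1.png

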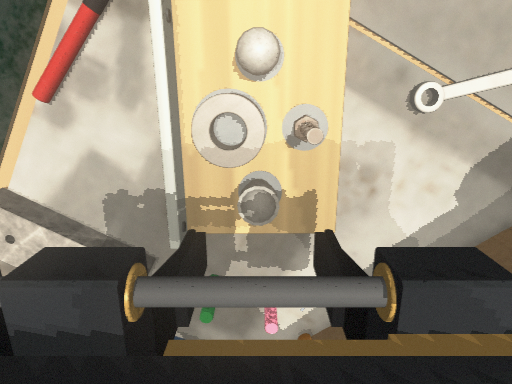

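```bash
python3 -c "
from h import *
I=camera_info('wrist'); z=get_obs()['tool_pos'];print(z)
dz=np.array([.5207,.4221,.1394])-z
for p,q in (((520,423,55),(259,202)),((555.5,376.6,36),(229,130)),((544.5,317.5,38),(259,48)),((497,363.5,65),(316,134))):
  P=np.array(p)/1000
  print(np.round(proj('wrist',P-dz,I)), np.round(1000*(ray('wrist',*q,P[2]-dz[2],I)+dz),1))
go(520,423,33,-77.2)
"
```

```text
[0.52327654 0.41753443 0.13390693]
[261. 207.] [522.2 419.6  55. ]
[228. 132.] [555.1 374.9  36. ]
[259.  53.] [545.3 314.4  38. ]
[314. 137.] [495.9 361.3  65. ]
t1.87 pos [523.3 417.5 133.9] rpy [179.6  -0.3 -77.5] w 56.8 f 0.0
turn -0.3  sx -0.61 sy 0.20 sz 10.09
```

>>> step_arm(plan="0.65 0 0 0 0; 0.65 0 0 0 0; 0.65 0 0 0 0; 0.65 0 0 0 0")

```text
clock: 2.2
tool_pos: [0.5192, 0.4243, 0.1418]
tcp_rot: [-179.9, 0.1, -77.1]
wrist_force: [-0.2, 0.7, -0.0]
grip_width: 0.0564
finger_force: 0.0
```

```bash
python3 -c "
from h import *
go(521,421.5,33,-77.2)
I=camera_info('wrist');im=snap('wrist','w2.png')
print(np.round(proj('wrist',(.5205,.4215,.055),I)))
g=cv2.cvtColor(im,6);c=cv2.HoughCircles(g[60:330,180:360],cv2.HOUGH_GRADIENT,1,30,param1=80,param2=20,minRadius=12,maxRadius=48)
print(c[0][:,:]+[180,60,0])
"
```

```text
t2.20 pos [519.2 424.3 141.8] rpy [-1.799e+02  1.000e-01 -7.710e+01] w 56.4 f 0.0
turn 0.1  sx 0.32 sy -0.11 sz 10.88
[260. 200.]
[[226.5        124.5         37.09999847]
 [304.5        122.5         23.        ]
 [255.5        199.5         18.5       ]]
```

>>> step_arm(plan="0.65 0.16 -0.04 1.36 0; 0.65 0.16 -0.04 1.36 0; 0.65 0 0 1.36 0; 0.65 0 0 1.36 0; 0.65 0 0 1.36 0; 0.65 0 0 1.36 0; 0.65 0 0 1.36 0; 0.65 0 0 1.36 0; 0.65 0 0 0 0; 0.65 0 0 0 0; 0.65 0 0 0 0; 0.3 0 0 0 0; 0.3 0 0 0 0; 0.3 0 0 0 0; 0.2 0 0 0 0; 0.2 0 0 0 0", squeeze=10)

```text
clock: 3.58
tool_pos: [0.5213, 0.4203, 0.0321]
tcp_rot: [-180.0, 0.0, -77.2]
wrist_force: [0.5, -0.3, -0.5]
grip_width: 0.0309
finger_force: 0.1
```

```bash
python3 -c "
from h import *
go(595,190,130,-77.2)"
```

```text
t3.58 pos [521.3 420.3  32.1] rpy [-180.     0.   -77.2] w 30.9 f 0.1
turn -0.0  sx 24.09 sy -2.09 sz -9.79
```

>>> step_arm(plan="0.2 0 0 0 0; 0.2 0 0 0 0; 0.2 0 0 0 0; 0.2 0 0 -1.5 0; 0.2 0 0 -2 0; 0.2 0 0 -2 0; 0.2 0 0 -2 0; 0.2 0 0 -2 0; 0.2 2.4 -0.21 0 0; 0.2 2.4 -0.21 0 0; 0.2 2.4 -0.21 0 0; 0.2 2.4 -0.21 0 0; 0.2 2.4 -0.21 0 0; 0.2 2.4 -0.21 0 0; 0.2 2.4 -0.21 0 0; 0.2 2.4 -0.21 0 0; 0.2 2.4 -0.21 0 0; 0.2 2.4 -0.21 0 0; 0.2 0 0 0 0; 0.2 0 0 0 0", squeeze=10)

```text
clock: 5.25
tool_pos: [0.5949, 0.1896, 0.1265]
tcp_rot: [180.0, -0.0, -77.3]
wrist_force: [0.2, 0.6, 0.4]
grip_width: 0.0301
finger_force: 10.0
```

```bash
python3 -c "
from h import *
go(595,190,24.5,-77.2);snap('wrist','w3.png')"
```

```text
t5.25 pos [594.9 189.6 126.5] rpy [180.   -0.  -77.3] w 30.1 f 10.0
turn -0.1  sx -0.03 sy -0.02 sz 10.20
```

View pics/w3.png

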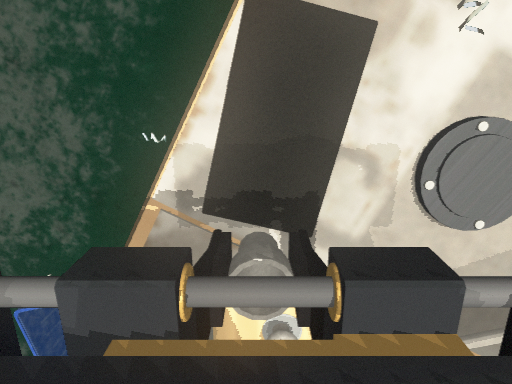

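The cup (258,265) is held upright at the near end of the mat. Lowering it now.

>>> step_arm(plan="0.2 0 0 1.3 0; 0.2 0 0 1.3 0; 0.2 0 0 1.3 0; 0.2 0 0 1.3 0; 0.2 0 0 1.3 0; 0.2 0 0 1.3 0; 0.2 0 0 1 0; 0.2 0 0 0.7 0; 0.2 0 0 0.5 0; 0.2 0 0 0 0; 0.2 0 0 0 0; 0.2 0 0 0 0")

```text
clock: 6.3
tool_pos: [0.5953, 0.1912, 0.0275]
tcp_rot: [-179.9, 0.0, -77.2]
wrist_force: [-0.7, 0.0, 0.0]
grip_width: 0.0298
finger_force: 10.0
```

```bash
python3 -c "
from h import *
go(595,190,130,-77.2); print(get_obs()['wrist_force'])"
```

```text
t6.30 pos [595.3 191.2  27.5] rpy [-179.9    0.   -77.2] w 29.8 f 10.0
turn 0.0  sx 0.11 sy 0.05 sz -10.25
[-0.72986923  0.03714187  0.0287282 ]
```

>>> step_arm(plan="0.2 0 0 0.15 0; 0.2 0 0 0.15 0; 0.2 0 0 0.05 0; 0.2 0 0 0 0; 0.2 0 0 0 0; 0.65 0 0 0 0; 0.65 0 0 0 0; 0.65 0 0 0 0; 0.65 0 0 0 0; 0.65 0 0 -1 0; 0.65 0 0 -2 0; 0.65 0 0 -2 0; 0.65 0 0 -2 0; 0.65 0 0 -2 0; 0.65 0 0 -0.5 0; 0.65 0 0 0 0")

```text
clock: 7.63
tool_pos: [0.5959, 0.1915, 0.1208]
tcp_rot: [-179.7, 0.1, -77.2]
wrist_force: [-0.7, 0.1, 0.0]
grip_width: 0.0566
finger_force: 0.0
```

```bash
python3 -c "
from h import *
go(544.8,316,120,-77.2)"
```

```text
t7.63 pos [595.9 191.5 120.8] rpy [-1.797e+02  1.000e-01 -7.720e+01] w 56.6 f 0.0
turn 0.0  sx -13.28 sy 2.22 sz 0.08
```

>>> step_arm(plan="0.65 -1.9 0.3 0 0; 0.65 -1.9 0.32 0 0; 0.65 -1.9 0.32 0 0; 0.65 -1.9 0.32 0 0; 0.65 -1.9 0.32 0 0; 0.65 -1.9 0.32 0 0; 0.65 -1.9 0.32 0 0; 0.65 0 0 0 0; 0.65 0 0 0 0; 0.65 0 0 0 0; 0.65 0 0 0 0")

```text
clock: 8.55
tool_pos: [0.5436, 0.3147, 0.1176]
tcp_rot: [179.9, -0.0, -77.3]
wrist_force: [-1.2, -0.2, 0.3]
grip_width: 0.0566
finger_force: 0.0
```

```bash
python3 -c "
from h import *
go(544.8,316.5,25.5,-77.2)
I=camera_info('wrist');im=snap('wrist','w4.png')
print(np.round(proj('wrist',(.5448,.3165,.038),I)))
g=cv2.cvtColor(im,6);c=cv2.HoughCircles(g[60:330,180:360],cv2.HOUGH_GRADIENT,1,30,param1=80,param2=20,minRadius=12,maxRadius=48)
print(c[0][:,:]+[180,60,0])
top=snap('top','t1.png')
"
```

```text
t8.55 pos [543.6 314.7 117.6] rpy [179.9  -0.  -77.3] w 56.6 f 0.0
turn -0.1  sx -0.15 sy -0.16 sz 9.21
[259. 209.]
[[254.5        209.5         19.39999962]
 [232.5        251.5         28.60000038]
 [226.5        281.5         38.29999924]
 [281.5        230.5         37.40000153]
 [284.5        176.5         28.60000038]
 [298.5        261.5         20.5       ]]
```

>>> step_arm(plan="0.65 -0.1 -0.12 1.3 0; 0.65 -0.06 -0.12 1.3 0; 0.65 0 0 1.3 0; 0.65 0 0 1.3 0; 0.65 0 0 1.3 0; 0.65 0 0 1.3 0; 0.65 0 0 1.0 0; 0.65 0 0 0.3 0; 0.65 0 0 0 0; 0.65 0 0 0 0; 0.65 0 0 0 0; 0.2 0 0 0 0; 0.2 0 0 0 0; 0.2 0 0 0 0; 0.2 0 0 0 0; 0.2 0 0 0 0; 0.2 0 0 0 0; 0.2 0 0 0 0; 0.2 0 0 0 0")

```text
clock: 10.23
tool_pos: [0.5458, 0.3178, 0.0274]
tcp_rot: [-180.0, 0.0, -77.2]
wrist_force: [-0.2, 0.1, 1.2]
grip_width: 0.0297
finger_force: 10.0
```

```bash
python3 -c "
from h import *
go(595,75,130,-77.2)"
```

```text
t10.23 pos [545.8 317.8  27.4] rpy [-180.     0.   -77.2] w 29.7 f 10.0
turn -0.0  sx 24.77 sy 0.58 sz -10.26
```

>>> step_arm(plan="0.2 0 0 -1.5 0; 0.2 0 0 -2.2 0; 0.2 0 0 -2.2 0; 0.2 0 0 -2.2 0; 0.2 0 0 -2.2 0; 0.2 2.48 0.06 0 0; 0.2 2.48 0.06 0 0; 0.2 2.48 0.06 0 0; 0.2 2.48 0.06 0 0; 0.2 2.48 0.06 0 0; 0.2 2.48 0.06 0 0; 0.2 2.48 0.06 0 0; 0.2 2.48 0.06 0 0; 0.2 2.48 0.06 0 0; 0.2 2.48 0.06 0 0; 0.2 0 0 0 0; 0.2 0 0 0 0; 0.2 0 0 0 0")

```text
clock: 11.73
tool_pos: [0.5946, 0.0747, 0.1301]
tcp_rot: [180.0, 0.0, -77.2]
wrist_force: [0.6, -0.2, -0.3]
grip_width: 0.0301
finger_force: 10.0
```

```bash
python3 -c "
from h import *
go(595,75,20.4,-77.2)"
```

```text
t11.73 pos [594.6  74.7 130.1] rpy [180.    0.  -77.2] w 30.1 f 10.0
turn -0.0  sx -0.02 sy -0.05 sz 10.97
```

>>> step_arm(plan="0.2 0 0 1.5 0; 0.2 0 0 1.5 0; 0.2 0 0 1.5 0; 0.2 0 0 1.5 0; 0.2 0 0 1.5 0; 0.2 0 0 1.5 0; 0.2 0 0 1 0; 0.2 0 0 0.6 0; 0.2 0 0 0.3 0; 0.2 0 0 0 0; 0.2 0 0 0 0; 0.2 0 0 0 0; 0.2 0 0 0 0")

```text
clock: 12.82
tool_pos: [0.5953, 0.0747, 0.0221]
tcp_rot: [-179.9, 0.0, -77.2]
wrist_force: [0.7, 0.0, -0.6]
grip_width: 0.03
finger_force: 10.0
```

Lower the last 2.5 mm, release and rise, then turn for the bolt (yaw 12.8, -90° of turn).

>>> step_arm(plan="0.2 0 0 0.1 0; 0.2 0 0 0.1 0; 0.2 0 0 0.07 0; 0.2 0 0 0 0; 0.2 0 0 0 0; 0.65 0 0 0 0; 0.65 0 0 0 0; 0.65 0 0 0 0; 0.65 0 0 0 0; 0.65 0 0 -1 0; 0.65 0 0 -2 0; 0.65 0 0 -2 0; 0.65 0 0 -2 0; 0.65 0 0 -2 0; 0.65 0 0 -2 0; 0.5 0 0 0 -6; 0.5 0 0 0 -7; 0.5 0 0 0 -7; 0.5 0 0 0 -7; 0.5 0 0 0 -7")

```text
clock: 14.48
tool_pos: [0.5947, 0.0746, 0.1293]
tcp_rot: [-180.0, -0.0, -42.9]
wrist_force: [-0.2, 0.6, 0.5]
grip_width: 0.0441
finger_force: 0.0
```

>>> step_arm(plan="0.5 0 0 0 -7; 0.5 0 0 0 -7; 0.5 0 0 0 -7; 0.5 0 0 0 -7; 0.5 0 0 0 -7; 0.5 0 0 0 -7; 0.5 0 0 0 -7; 0.5 0 0 0 -7; 0.5 0 0 0 0; 0.5 0 0 0 0")

```text
clock: 15.32
tool_pos: [0.5948, 0.0746, 0.129]
tcp_rot: [-180.0, -0.0, 12.6]
wrist_force: [-0.6, 0.3, -0.0]
grip_width: 0.0434
finger_force: 0.0
```

```bash
python3 -c "
from h import *
go(497,363,140,12.8)"
```

```text
t15.32 pos [594.8  74.6 129. ] rpy [-180.    -0.    12.6] w 43.4 f 0.0
turn -0.2  sx -3.14 sy -30.29 sz -1.10
```

>>> step_arm(plan="0.5 -0.26 -2.53 -0.1 0; 0.5 -0.26 -2.53 -0.1 0; 0.5 -0.26 -2.53 -0.1 0; 0.5 -0.26 -2.53 -0.1 0; 0.5 -0.26 -2.53 -0.1 0; 0.5 -0.26 -2.53 -0.1 0; 0.5 -0.26 -2.53 -0.1 0; 0.5 -0.26 -2.53 -0.1 0; 0.5 -0.26 -2.53 -0.1 0; 0.5 -0.26 -2.53 0 0; 0.5 -0.26 -2.53 0 0; 0.5 -0.26 -2.45 0 0; 0.5 0 0 0 0; 0.5 0 0 0 0; 0.5 0 0 0 0; 0.5 0 0 0 0")

```text
clock: 16.65
tool_pos: [0.4974, 0.3621, 0.1376]
tcp_rot: [180.0, 0.0, 12.7]
wrist_force: [0.4, -0.2, -0.0]
grip_width: 0.0434
finger_force: 0.0
```

```bash
python3 -c "
from h import *
go(497,363,26,12.8)
I=camera_info('wrist');im=snap('wrist','w5.png')
print(np.round(proj('wrist',(.497,.363,.065),I)),np.round(proj('wrist',(.497,.363,.012),I)))
t=snap('top','t2.png')
a=im[100:340,130:390];b=cv2.resize(t[130:190,295:385],None,fx=4,fy=4)
v=np.zeros((240,260+360,3),np.uint8);v[:,:260]=a;v[:,260:]=b;cv2.imwrite('pics/v1.png',v)
"
```

```text
t16.65 pos [497.4 362.1 137.6] rpy [180.    0.   12.7] w 43.4 f 0.0
turn -0.1  sx -0.02 sy -0.10 sz 11.16
[255. 209.] [256. 188.]
```

View pics/v1.png

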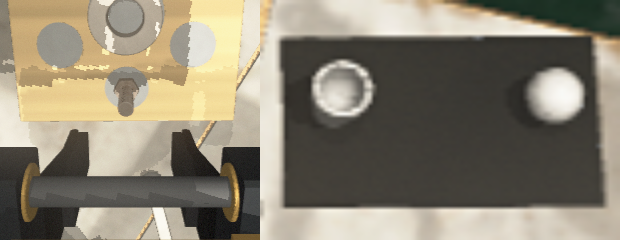

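Both castings stand on the mat. The bolt tip at (256,210) in the wrist picture matches the prediction, so I descend.

>>> step_arm(plan="0.5 0 -0.05 1.4 0; 0.5 0 -0.05 1.4 0; 0.5 0 0 1.4 0; 0.5 0 0 1.4 0; 0.5 0 0 1.4 0; 0.5 0 0 1.4 0; 0.5 0 0 1.4 0; 0.5 0 0 0.9 0; 0.5 0 0 0.4 0; 0.5 0 0 0 0; 0.5 0 0 0 0; 0.5 0 0 0 0; 0 0 0 0 0; 0 0 0 0 0; 0 0 0 0 0; 0 0 0 0 0; 0 0 0 0 0; 0 0 0 0 0; 0 0 0 0 0; 0 0 0 0 0", squeeze=12)

```text
clock: 18.42
tool_pos: [0.4971, 0.3641, 0.0268]
tcp_rot: [-180.0, -0.0, 12.8]
wrist_force: [-0.4, 0.3, 2.3]
grip_width: 0.0191
finger_force: 12.0
```

```bash
python3 -c "
from h import *
go(580,133,135,12.8)"
```

```text
t18.42 pos [497.1 364.1  26.8] rpy [-180.    -0.    12.8] w 19.1 f 12.0
turn 0.0  sx 2.96 sy 24.38 sz -10.82
```

>>> step_arm(plan="0 0 0 -1 0; 0 0 0 -1.9 0; 0 0 0 -2 0; 0 0 0 -2 0; 0 0 0 -2 0; 0 0 0 -2 0; 0 0.25 2.03 0 0; 0 0.25 2.03 0 0; 0 0.25 2.03 0 0; 0 0.25 2.03 0 0; 0 0.25 2.03 0 0; 0 0.25 2.03 0 0; 0 0.25 2.03 0 0; 0 0.25 2.03 0 0; 0 0.25 2.03 0 0; 0 0.25 2.03 0 0; 0 0.25 2.03 0 0; 0 0.2 2.03 0 0; 0 0 0 0 0; 0 0 0 0 0")

```text
clock: 20.08
tool_pos: [0.5797, 0.1319, 0.1357]
tcp_rot: [-180.0, 0.0, 12.7]
wrist_force: [0.2, -0.7, -0.5]
grip_width: 0.019
finger_force: 12.0
```

```bash
python3 -c "
from h import *
go(580,133,19.8,12.8);im=snap('wrist','w6.png');cv2.imwrite('pics/v2.png',im[60:340,100:420])"
```

```text
t20.08 pos [579.7 131.9 135.7] rpy [-180.     0.    12.7] w 19.0 f 12.0
turn -0.1  sx 0.05 sy -0.10 sz 11.59
```

View pics/v2.png

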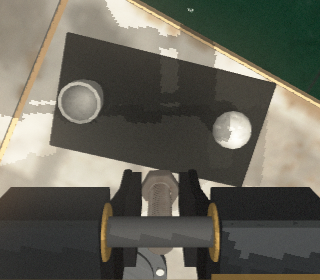

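The bolt (160,185 in the crop) hangs upright between the fingers, with cup and knob either side on the mat. Lowering it.

>>> step_arm(plan="0 0 0 1.5 0; 0 0 0 1.5 0; 0 0 0 1.5 0; 0 0 0 1.5 0; 0 0 0 1.5 0; 0 0 0 1.5 0; 0 0 0 1.3 0; 0 0 0 0.8 0; 0 0 0 0.3 0; 0 0 0 0 0; 0 0 0 0 0; 0 0 0 0 0; 0 0 0 0 0")

```text
clock: 21.22
tool_pos: [0.5803, 0.1332, 0.0225]
tcp_rot: [-180.0, -0.1, 12.8]
wrist_force: [0.1, 0.7, -1.1]
grip_width: 0.0193
finger_force: 12.0
```

Down the last 3.5 mm, release, rise.

>>> step_arm(plan="0 0 0 0.12 0; 0 0 0 0.12 0; 0 0 0 0.12 0; 0 0 0 0 0; 0 0 0 0 0; 0.42 0 0 0 0; 0.42 0 0 0 0; 0.42 0 0 0 0; 0.42 0 0 0 0; 0.42 0 0 -1 0; 0.42 0 0 -2 0; 0.42 0 0 -2 0; 0.42 0 0 -2 0; 0.42 0 0 -2 0; 0.42 0 0 -2 0; 0.5 0 0 -1 0; 0.95 0 0 0 0")

```text
clock: 22.63
tool_pos: [0.5813, 0.1336, 0.1412]
tcp_rot: [-179.9, -0.4, 12.8]
wrist_force: [0.2, 0.6, 0.3]
grip_width: 0.0436
finger_force: 0.0
```

```bash
python3 -c "
from h import *
go(555,376,130,12.8)"
```

```text
t22.63 pos [581.3 133.6 141.2] rpy [-179.9   -0.4   12.8] w 43.6 f 0.0
turn 0.0  sx 2.81 sy -24.23 sz 1.12
```

>>> step_arm(plan="0.97 0.28 -2.42 0 0; 0.97 0.28 -2.42 0 0; 0.97 0.28 -2.42 0 0; 0.97 0.28 -2.42 0 0; 0.97 0.28 -2.42 0 0; 0.97 0.28 -2.42 0 0; 0.97 0.28 -2.42 0 0; 0.97 0.28 -2.42 0 0; 0.97 0.28 -2.42 0 0; 0.97 0.28 -2.42 0 0; 0.97 0 0 0 0; 0.97 0 0 0 0; 0.97 0 0 0 0; 0.97 0 0 0 0")

```text
clock: 23.8
tool_pos: [0.5533, 0.3739, 0.1372]
tcp_rot: [180.0, 0.1, 12.7]
wrist_force: [-0.2, -0.3, 0.8]
grip_width: 0.0843
finger_force: 0.0
```

```bash
python3 -c "
from h import *
go(555.5,376,23,12.8)
I=camera_info('wrist');im=snap('wrist','w7.png')
print(np.round(proj('wrist',(.5555,.376,.036),I)))
g=cv2.cvtColor(im,6);c=cv2.HoughCircles(g[100:330,180:360],cv2.HOUGH_GRADIENT,1,30,param1=80,param2=20,minRadius=28,maxRadius=48)
print(c[0][:,:]+[180,100,0])
t=snap('top','t3.png')
a=im[60:340,130:390];b=cv2.resize(t[130:190,295:385],None,fx=4,fy=4)
v=np.zeros((280,260+360,3),np.uint8);v[:,:260]=a;v[:240,260:]=b;cv2.imwrite('pics/v3.png',v)
"
```

```text
t23.80 pos [553.3 373.9 137.2] rpy [1.80e+02 1.00e-01 1.27e+01] w 84.3 f 0.0
turn -0.1  sx 0.26 sy -0.15 sz 11.42
[255. 193.]
[[254.5        190.5         34.20000076]]
```

View pics/v3.png

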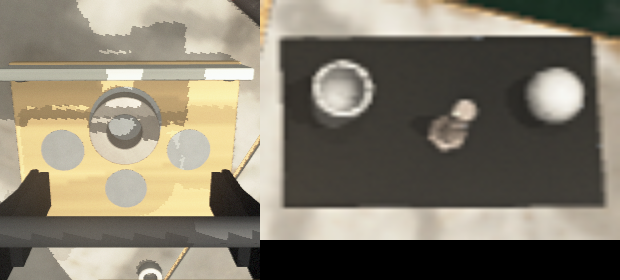

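```bash
python3 -c "
from h import *
I=camera_info('top')
for z in(.004,.009,.057): 
  u=proj('top',(.581,.1335,z),I); print((u[0]-295)*4+260,(u[1]-130)*4)
"
```

```text
438.06276043002435 131.31976808037143
439.907093955012 128.98277700740584
458.7159562690574 105.14969978735144
```

>>> step_arm(plan="0.97 0.15 -0.09 1.4 0; 0.97 0.15 -0.09 1.4 0; 0.97 0 0 1.4 0; 0.97 0 0 1.4 0; 0.97 0 0 1.4 0; 0.97 0 0 1.4 0; 0.97 0 0 1.4 0; 0.97 0 0 1 0; 0.97 0 0 0.5 0; 0.97 0 0 0 0; 0.97 0 0 0 0; 0.97 0 0 0 0; 0.5 0 0 0 0; 0.5 0 0 0 0; 0.5 0 0 0 0; 0.5 0 0 0 0; 0.5 0 0 0 0; 0.5 0 0 0 0; 0.5 0 0 0 0; 0.5 0 0 0 0", squeeze=25)

```text
clock: 25.57
tool_pos: [0.5561, 0.3778, 0.0251]
tcp_rot: [-180.0, -0.0, 12.8]
wrist_force: [0.3, 0.3, 0.4]
grip_width: 0.0546
finger_force: 25.0
```

```bash
python3 -c "
from h import *
go(422.6,138,130,12.8)"
```

```text
t25.57 pos [556.1 377.8  25.1] rpy [-180.    -0.    12.8] w 54.6 f 25.0
turn 0.0  sx -18.33 sy 20.43 sz -10.49
```

>>> step_arm(plan="0.5 0 0 -1 0; 0.5 0 0 -1.5 0; 0.5 0 0 -2 0; 0.5 0 0 -2 0; 0.5 0 0 -2 0; 0.5 0 0 -2 0; 0.5 -1.53 1.7 0 0; 0.5 -1.53 1.7 0 0; 0.5 -1.53 1.7 0 0; 0.5 -1.53 1.7 0 0; 0.5 -1.53 1.7 0 0; 0.5 -1.53 1.7 0 0; 0.5 -1.53 1.7 0 0; 0.5 -1.53 1.7 0 0; 0.5 -1.53 1.7 0 0; 0.5 -1.53 1.7 0 0; 0.5 -1.53 1.7 0 0; 0.5 -1.5 1.7 0 0; 0.5 0 0 0 0; 0.5 0 0 0 0")

```text
clock: 27.23
tool_pos: [0.4216, 0.1368, 0.1304]
tcp_rot: [-180.0, 0.0, 12.7]
wrist_force: [0.1, 0.3, -1.9]
grip_width: 0.0549
finger_force: 25.0
```

```bash
python3 -c "
from h import *
go(422.6,138,31,12.8)
snap('wrist','w8.png')"
```

```text
t27.23 pos [421.6 136.8 130.4] rpy [-180.     0.    12.7] w 54.9 f 25.0
turn -0.1  sx 0.12 sy -0.09 sz 9.94
```

View pics/w8.png

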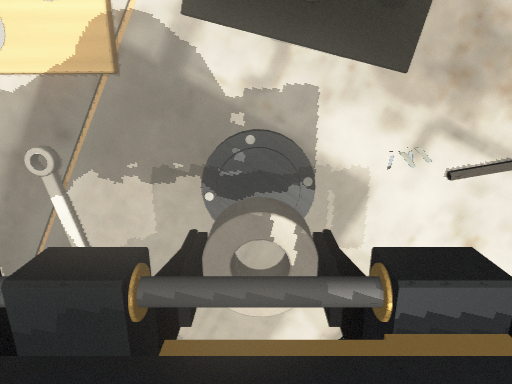

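The ring (260,262) is held level. Seat bolts at (209,196) and (308,182) give the seat centre at (258.5,189).

```bash
python3 -c "
from h import *
print(ray('wrist',258.5,189,.012)[:2], get_obs()['tool_pos'])"
```

```text
[0.42402781 0.13705702] [0.42252442 0.1378163  0.13049347]
```

>>> step_arm(plan="0.5 0.06 -0.05 1.4 0; 0.5 0.06 -0.05 1.4 0; 0.5 0 0 1.4 0; 0.5 0 0 1.4 0; 0.5 0 0 1.4 0; 0.5 0 0 1.2 0; 0.5 0 0 0.8 0; 0.5 0 0 0.5 0; 0.5 0 0 0.2 0; 0.5 0 0 0 0; 0.5 0 0 0 0; 0.5 0 0 0 0; 0.5 0 0 0 0")

```text
clock: 28.37
tool_pos: [0.4237, 0.1395, 0.0335]
tcp_rot: [-180.0, -0.1, 12.8]
wrist_force: [-0.3, -0.7, -2.5]
grip_width: 0.0547
finger_force: 25.0
```

>>> step_arm(plan="0.5 0 0.15 0.15 0; 0.5 0 0 0.15 0; 0.5 0 0 0.12 0; 0.5 0 0 0.05 0; 0.5 0 0 0 0; 0.5 0 0 0 0; 0.5 0 0 0 0")

```text
clock: 28.95
tool_pos: [0.4237, 0.1377, 0.029]
tcp_rot: [180.0, -0.0, 12.8]
wrist_force: [-2.6, -0.9, 5.3]
grip_width: 0.0546
finger_force: 25.0
```

Contact (5 N up). Release and rise, turning for the castings on the way (yaw -77.2).

>>> step_arm(plan="0.8 0 0 0 0; 0.8 0 0 0 0; 0.8 0 0 0 0; 0.85 0 0 0 0; 0.85 0 0 0 0; 0.85 0 0 -0.8 0; 0.85 0 0 -2 0; 0.85 0 0 -2 0; 0.85 0 0 -2 0; 0.85 0 0 -2 0; 0.85 0 0 -2 0; 0.42 0 0 0 0; 0.42 0 0 0 0; 0.42 0 0 0 0; 0.42 0 0 0 0")

```text
clock: 30.2
tool_pos: [0.423, 0.1373, 0.1354]
tcp_rot: [180.0, 0.1, 12.8]
wrist_force: [0.1, -0.4, -0.8]
grip_width: 0.055
finger_force: 0.0
```

```bash
python3 -c "
from h import *
go(580.5,133.4,140,12.8)
I=camera_info('wrist');im=snap('wrist','w9.png')
print(np.round(proj('wrist',(.4235,.1375,.040),I)),np.round(proj('wrist',(.4235,.1375,.016),I)))
cv2.imwrite('pics/v4.png',im[0:330,100:420])
"
```

```text
t30.20 pos [423.  137.3 135.4] rpy [1.80e+02 1.00e-01 1.28e+01] w 55.0 f 0.0
turn -0.0  sx 15.27 sy 3.87 sz -0.46
[257. 198.] [257. 189.]
```

View pics/v4.png

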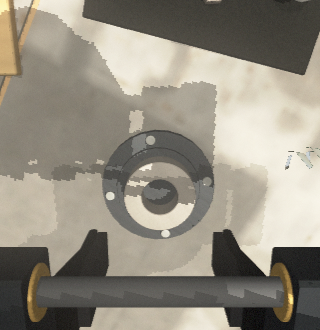

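The ring (261,198) lies flat on the seat (258,188 at base), within about 2 mm. Bolt next.

>>> step_arm(plan="0.42 1.53 0.39 -0.05 0; 0.42 1.53 0.39 -0.05 0; 0.42 1.53 0.39 -0.05 0; 0.42 1.53 0.39 -0.05 0; 0.42 1.53 0.39 -0.05 0; 0.42 1.53 0.39 0 0; 0.42 1.53 0.39 0 0; 0.42 1.53 0.39 0 0; 0.42 1.53 0.39 0 0; 0.42 1.5 0.36 0 0; 0.42 0 0 0 0; 0.42 0 0 0 0; 0.42 0 0 0 0; 0.42 0 0 0 0")

```text
clock: 31.42
tool_pos: [0.5802, 0.1337, 0.1383]
tcp_rot: [180.0, 0.1, 12.8]
wrist_force: [0.6, 0.0, 0.3]
grip_width: 0.0364
finger_force: 0.0
```

```bash
python3 -c "
from h import *
go(580.5,133.4,20,12.8)"
```

```text
t31.42 pos [580.2 133.7 138.3] rpy [1.80e+02 1.00e-01 1.28e+01] w 36.4 f 0.0
turn 0.0  sx 0.03 sy 0.03 sz 11.83
```

>>> step_arm(plan="0.42 0 0 1.5 0; 0.42 0 0 1.5 0; 0.42 0 0 1.5 0; 0.42 0 0 1.5 0; 0.42 0 0 1.5 0; 0.42 0 0 1.5 0; 0.42 0 0 1.5 0; 0.42 0 0 1 0; 0.42 0 0 0.3 0; 0.42 0 0 0 0; 0.42 0 0 0 0; 0.42 0 0 0 0; 0 0 0 0 0; 0 0 0 0 0; 0 0 0 0 0; 0 0 0 0 0; 0 0 0 0 0; 0 0 0 0 0; 0 0 0 0 0", squeeze=12)

```text
clock: 33.0
tool_pos: [0.5814, 0.1338, 0.0211]
tcp_rot: [180.0, -0.0, 12.8]
wrist_force: [-0.0, -1.4, 2.6]
grip_width: 0.0188
finger_force: 12.1
```

```bash
python3 -c "
from h import *
go(497.1,364.1,135,12.8)"
```

```text
t33.00 pos [581.4 133.8  21.1] rpy [180.   -0.   12.8] w 18.8 f 12.1
turn 0.0  sx -3.12 sy -24.32 sz -11.39
```

>>> step_arm(plan="0 0 0 -1 0; 0 0 0 -2 0; 0 0 0 -2 0; 0 0 0 -2.1 0; 0 0 0 -2.1 0; 0 0 0 -2.1 0; 0 -0.26 -2.03 0 0; 0 -0.26 -2.03 0 0; 0 -0.26 -2.03 0 0; 0 -0.26 -2.03 0 0; 0 -0.26 -2.03 0 0; 0 -0.26 -2.03 0 0; 0 -0.26 -2.03 0 0; 0 -0.26 -2.03 0 0; 0 -0.26 -2.03 0 0; 0 -0.26 -2.03 0 0; 0 -0.26 -2.03 0 0; 0 -0.26 -2 0 0; 0 0 0 0 0; 0 0 0 0 0")

```text
clock: 34.67
tool_pos: [0.4962, 0.3649, 0.1338]
tcp_rot: [180.0, 0.0, 12.9]
wrist_force: [0.2, -0.2, -0.5]
grip_width: 0.0184
finger_force: 11.9
```

```bash
python3 -c "
from h import *
go(497.1,364.1,31,12.8)"
```

```text
t34.67 pos [496.2 364.9 133.8] rpy [180.    0.   12.9] w 18.4 f 11.9
turn 0.1  sx 0.07 sy 0.10 sz 10.28
```

>>> step_arm(plan="0 0.03 0.05 1.5 0; 0 0.03 0.05 1.5 0; 0 0 0 1.5 0; 0 0 0 1.5 0; 0 0 0 1.5 0; 0 0 0 1.2 0; 0 0 0 0.8 0; 0 0 0 0.4 0; 0 0 0 0.2 0; 0 0 0 0 0; 0 0 0 0 0; 0 0 0 0 0; 0 0 0 0 0")

```text
clock: 35.75
tool_pos: [0.4979, 0.3637, 0.0335]
tcp_rot: [-180.0, -0.1, 12.8]
wrist_force: [-0.6, -0.5, -0.8]
grip_width: 0.0187
finger_force: 11.9
```

Down 4.5 mm more to 29.

>>> step_arm(plan="0 0 0 0.15 0; 0 0 0 0.15 0; 0 0 0 0.1 0; 0 0 0 0.07 0; 0 0 0 0 0; 0 0 0 0 0; 0 0 0 0 0")

```text
clock: 36.33
tool_pos: [0.4977, 0.3635, 0.029]
tcp_rot: [-180.0, -0.0, 12.8]
wrist_force: [-3.0, -1.0, 4.4]
grip_width: 0.0191
finger_force: 12.2
```

>>> step_arm(plan="0.42 0 0 0 0; 0.42 0 0 0 0; 0.42 0 0 0 0; 0.42 0 0 0 0; 0.42 0 0 -1 0; 0.42 0 0 -2 0; 0.42 0 0 -2 0; 0.42 0 0 -2 0; 0.42 0 0 -2 0; 0.42 0 0 -2 0; 0.65 0 0 0 7; 0.65 0 0 0 7; 0.65 0 0 0 7; 0.65 0 0 0 7; 0.65 0 0 0 7; 0.65 0 0 0 7; 0.65 0 0 0 7; 0.65 0 0 0 7; 0.65 0 0 0 7; 0.65 0 0 0 7")

```text
clock: 38.0
tool_pos: [0.4978, 0.3633, 0.1387]
tcp_rot: [-180.0, 0.0, -57.6]
wrist_force: [0.2, 0.2, 0.3]
grip_width: 0.0569
finger_force: 0.0
```

>>> step_arm(plan="0.65 0 0 0 7; 0.65 0 0 0 7; 0.65 0 0 0 6; 0.65 0 0 0 0; 0.65 0 0 0 0; 0.65 0 0 0 0")

```text
clock: 38.5
tool_pos: [0.4977, 0.3634, 0.1383]
tcp_rot: [-180.0, 0.0, -77.1]
wrist_force: [-0.5, -1.1, -0.1]
grip_width: 0.0568
finger_force: 0.0
```

```bash
python3 -c "
from h import *
go(595.3,74.7,130,-77.2)"
```

```text
t38.50 pos [497.7 363.4 138.3] rpy [-180.     0.   -77.1] w 56.8 f 0.0
turn 0.1  sx 30.31 sy -3.12 sz 0.83
```

>>> step_arm(plan="0.65 2.53 -0.26 0 0; 0.65 2.53 -0.26 0 0; 0.65 2.53 -0.26 0 0; 0.65 2.53 -0.26 0 0; 0.65 2.53 -0.26 0 0; 0.65 2.53 -0.26 0 0; 0.65 2.53 -0.26 0 0; 0.65 2.53 -0.26 0 0; 0.65 2.53 -0.26 0 0; 0.65 2.53 -0.26 0 0; 0.65 2.53 -0.26 0 0; 0.65 2.5 -0.26 0 0; 0.65 0 0 0 0; 0.65 0 0 0 0; 0.65 0 0 0 0; 0.65 0 0 0 0")

```text
clock: 39.83
tool_pos: [0.5951, 0.0753, 0.1381]
tcp_rot: [-180.0, 0.0, -77.1]
wrist_force: [0.5, -0.7, -1.3]
grip_width: 0.0566
finger_force: 0.0
```

```bash
python3 -c "
from h import *
go(595.3,74.7,20.5,-77.2)"
```

```text
t39.83 pos [595.1  75.3 138.1] rpy [-180.     0.   -77.1] w 56.6 f 0.0
turn 0.1  sx 0.06 sy -0.01 sz 11.76
```

>>> step_arm(plan="0.65 0.06 0 1.5 0; 0.65 0 0 1.5 0; 0.65 0 0 1.5 0; 0.65 0 0 1.5 0; 0.65 0 0 1.5 0; 0.65 0 0 1.5 0; 0.65 0 0 1.5 0; 0.65 0 0 0.9 0; 0.65 0 0 0.35 0; 0.65 0 0 0 0; 0.65 0 0 0 0; 0.65 0 0 0 0; 0.2 0 0 0 0; 0.2 0 0 0 0; 0.2 0 0 0 0; 0.2 0 0 0 0; 0.2 0 0 0 0; 0.2 0 0 0 0; 0.2 0 0 0 0", squeeze=10)

```text
clock: 41.42
tool_pos: [0.5954, 0.0738, 0.0207]
tcp_rot: [180.0, -0.0, -77.2]
wrist_force: [-0.4, 0.2, 1.7]
grip_width: 0.0301
finger_force: 10.0
```

```bash
python3 -c "
from h import *
go(545.8,317.5,130,-77.2)"
```

```text
t41.42 pos [595.4  73.8  20.7] rpy [180.   -0.  -77.2] w 30.1 f 10.0
turn -0.0  sx -24.86 sy -0.57 sz -10.93
```

>>> step_arm(plan="0.2 0 0 -1 0; 0.2 0 0 -2 0; 0.2 0 0 -2 0; 0.2 0 0 -2 0; 0.2 0 0 -2 0; 0.2 0 0 -2 0; 0.2 -2.49 -0.06 0 0; 0.2 -2.49 -0.06 0 0; 0.2 -2.49 -0.06 0 0; 0.2 -2.49 -0.06 0 0; 0.2 -2.49 -0.06 0 0; 0.2 -2.49 -0.06 0 0; 0.2 -2.49 -0.06 0 0; 0.2 -2.49 -0.06 0 0; 0.2 -2.49 -0.06 0 0; 0.2 -2.45 -0.06 0 0; 0.2 0 0 0 0; 0.2 0 0 0 0; 0.2 0 0 0 0; 0.2 0 0 0 0")

```text
clock: 43.08
tool_pos: [0.5462, 0.3167, 0.1307]
tcp_rot: [180.0, -0.0, -77.3]
wrist_force: [-0.1, 0.8, -0.2]
grip_width: 0.0302
finger_force: 10.0
```

```bash
python3 -c "
from h import *
go(545.8,317.5,31,-77.2)"
```

```text
t43.08 pos [546.2 316.7 130.7] rpy [180.   -0.  -77.3] w 30.2 f 10.0
turn -0.1  sx -0.08 sy 0.03 sz 9.97
```

>>> step_arm(plan="0.2 0 0 1.5 0; 0.2 0 0 1.5 0; 0.2 0 0 1.5 0; 0.2 0 0 1.5 0; 0.2 0 0 1.5 0; 0.2 0 0 1.2 0; 0.2 0 0 0.7 0; 0.2 0 0 0.4 0; 0.2 0 0 0.1 0; 0.2 0 0 0 0; 0.2 0 0 0 0; 0.2 0 0 0 0; 0.2 0 0 0 0")

```text
clock: 44.17
tool_pos: [0.5465, 0.318, 0.0323]
tcp_rot: [-179.9, 0.0, -77.2]
wrist_force: [0.5, 0.1, 0.4]
grip_width: 0.0298
finger_force: 10.0
```

>>> step_arm(plan="0.2 0 0 0.15 0; 0.2 0 0 0.12 0; 0.2 0 0 0.1 0; 0.2 0 0 0 0; 0.2 0 0 0 0; 0.2 0 0 0 0")

```text
clock: 44.67
tool_pos: [0.5463, 0.3178, 0.0286]
tcp_rot: [-180.0, 0.0, -77.2]
wrist_force: [-1.8, -0.8, 5.7]
grip_width: 0.0297
finger_force: 10.0
```

Contact; release, rise, then the cup.

>>> step_arm(plan="0.65 0 0 0 0; 0.65 0 0 0 0; 0.65 0 0 0 0; 0.65 0 0 0 0; 0.65 0 0 -1 0; 0.65 0 0 -2 0; 0.65 0 0 -2 0; 0.65 0 0 -2 0; 0.65 0 0 -2 0; 0.65 0 0 -1.5 0; 0.65 0 0 0 0; 0.65 0 0 0 0; 0.65 0 0 0 0")

```text
clock: 45.75
tool_pos: [0.5456, 0.3173, 0.1322]
tcp_rot: [179.9, -0.0, -77.2]
wrist_force: [-0.1, -0.1, -0.8]
grip_width: 0.0565
finger_force: 0.0
```

```bash
python3 -c "
from h import *
go(595.5,191.3,130,-77.2)"
```

```text
t45.75 pos [545.6 317.3 132.2] rpy [179.9  -0.  -77.2] w 56.5 f 0.0
turn -0.0  sx 13.39 sy -2.07 sz 0.22
```

>>> step_arm(plan="0.65 1.91 -0.29 0 0; 0.65 1.91 -0.29 0 0; 0.65 1.91 -0.29 0 0; 0.65 1.91 -0.3 0 0; 0.65 1.91 -0.3 0 0; 0.65 1.91 -0.3 0 0; 0.65 1.91 -0.3 0 0; 0.65 0 0 0 0; 0.65 0 0 0 0; 0.65 0 0 0 0; 0.65 0 0 0 0")

```text
clock: 46.67
tool_pos: [0.5955, 0.1925, 0.1322]
tcp_rot: [179.9, -0.0, -77.2]
wrist_force: [0.8, 0.4, -0.1]
grip_width: 0.0568
finger_force: 0.0
```

```bash
python3 -c "
from h import *
go(595.5,191.3,25,-77.2)"
```

```text
t46.67 pos [595.5 192.5 132.2] rpy [179.9  -0.  -77.2] w 56.8 f 0.0
turn 0.0  sx 0.11 sy 0.03 sz 10.72
```

>>> step_arm(plan="0.65 0.06 0 1.5 0; 0.65 0 0 1.5 0; 0.65 0 0 1.5 0; 0.65 0 0 1.5 0; 0.65 0 0 1.5 0; 0.65 0 0 1.5 0; 0.65 0 0 1 0; 0.65 0 0 0.5 0; 0.65 0 0 0.2 0; 0.65 0 0 0 0; 0.65 0 0 0 0; 0.65 0 0 0 0; 0.2 0 0 0 0; 0.2 0 0 0 0; 0.2 0 0 0 0; 0.2 0 0 0 0; 0.2 0 0 0 0; 0.2 0 0 0 0; 0.2 0 0 0 0")

```text
clock: 48.25
tool_pos: [0.5962, 0.1913, 0.026]
tcp_rot: [-180.0, 0.0, -77.2]
wrist_force: [-0.8, -0.2, 0.8]
grip_width: 0.0302
finger_force: 10.0
```

```bash
python3 -c "
from h import *
go(521.1,420.6,130,-77.2)"
```

```text
t48.25 pos [596.2 191.3  26. ] rpy [-180.     0.   -77.2] w 30.2 f 10.0
turn -0.0  sx -24.03 sy 2.24 sz -10.40
```

>>> step_arm(plan="0.2 0 0 -1 0; 0.2 0 0 -2 0; 0.2 0 0 -2 0; 0.2 0 0 -2 0; 0.2 0 0 -2 0; 0.2 0 0 -1.5 0; 0.2 -2.4 0.22 0 0; 0.2 -2.4 0.22 0 0; 0.2 -2.4 0.22 0 0; 0.2 -2.4 0.22 0 0; 0.2 -2.4 0.22 0 0; 0.2 -2.4 0.22 0 0; 0.2 -2.4 0.22 0 0; 0.2 -2.4 0.22 0 0; 0.2 -2.4 0.22 0 0; 0.2 -2.4 0.24 0 0; 0.2 0 0 0 0; 0.2 0 0 0 0; 0.2 0 0 0 0; 0.2 0 0 0 0")

```text
clock: 49.92
tool_pos: [0.5215, 0.4195, 0.1311]
tcp_rot: [180.0, -0.0, -77.3]
wrist_force: [1.3, 0.3, 0.1]
grip_width: 0.0298
finger_force: 10.0
```

```bash
python3 -c "
from h import *
go(521.1,420.6,37,-77.2)"
```

```text
t49.92 pos [521.5 419.5 131.1] rpy [180.   -0.  -77.3] w 29.8 f 10.0
turn -0.1  sx -0.12 sy 0.02 sz 9.41
```

>>> step_arm(plan="0.2 -0.05 0 1.5 0; 0.2 0 0 1.5 0; 0.2 0 0 1.5 0; 0.2 0 0 1.5 0; 0.2 0 0 1.4 0; 0.2 0 0 1 0; 0.2 0 0 0.6 0; 0.2 0 0 0.3 0; 0.2 0 0 0.1 0; 0.2 0 0 0 0; 0.2 0 0 0 0; 0.2 0 0 0 0; 0.2 0 0 0 0")

```text
clock: 51.0
tool_pos: [0.5214, 0.4212, 0.0376]
tcp_rot: [-179.9, 0.0, -77.2]
wrist_force: [-0.0, -0.4, 0.1]
grip_width: 0.0299
finger_force: 10.0
```

>>> step_arm(plan="0.2 0 0 0.12 0; 0.2 0 0 0.12 0; 0.2 0 0 0.12 0; 0.2 0 0 0 0; 0.2 0 0 0 0; 0.2 0 0 0 0")

```text
clock: 51.5
tool_pos: [0.5213, 0.421, 0.0339]
tcp_rot: [-180.0, 0.0, -77.2]
wrist_force: [-2.5, -0.6, 5.1]
grip_width: 0.03
finger_force: 10.0
```

Contact; release, rise, and back off for a final look.

>>> step_arm(plan="0.65 0 0 0 0; 0.65 0 0 0 0; 0.65 0 0 0 0; 0.65 0 0 0 0; 0.65 0 0 -1 0; 0.65 0 0 -2 0; 0.65 0 0 -2 0; 0.65 0 0 -2 0; 0.65 0 0 -2 0; 0.65 0 0 -2 0; 0.65 0 0 -2 0; 0.65 0 0 0 0; 0.65 0 0 0 0; 0.65 0 0 0 0; 0.65 0 0 0 0; 0.65 0 0 0 0")

```text
clock: 52.83
tool_pos: [0.5208, 0.4204, 0.162]
tcp_rot: [179.9, -0.1, -77.2]
wrist_force: [0.1, -0.1, -0.6]
grip_width: 0.0567
finger_force: 0.0
```

```bash
python3 -c "
from h import *
t=snap('top','t9.png');a=cv2.imread('pics/top0.png')
f=lambda i:cv2.resize(i[135:260,180:380],None,fx=3,fy=3,interpolation=cv2.INTER_CUBIC)[:, :]
g=lambda i:cv2.resize(i[135:235,180:312],None,fx=3,fy=3,interpolation=cv2.INTER_CUBIC)
s=cv2.resize(t[200:265,300:385],None,fx=4,fy=4)
v=np.zeros((300+260,792,3),np.uint8);v[:300,:396]=g(a);v[:300,396:]=g(t);v[300:,:340]=s;cv2.imwrite('pics/v5.png',v)
"
```

```text
(no output)
```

View pics/v5.png

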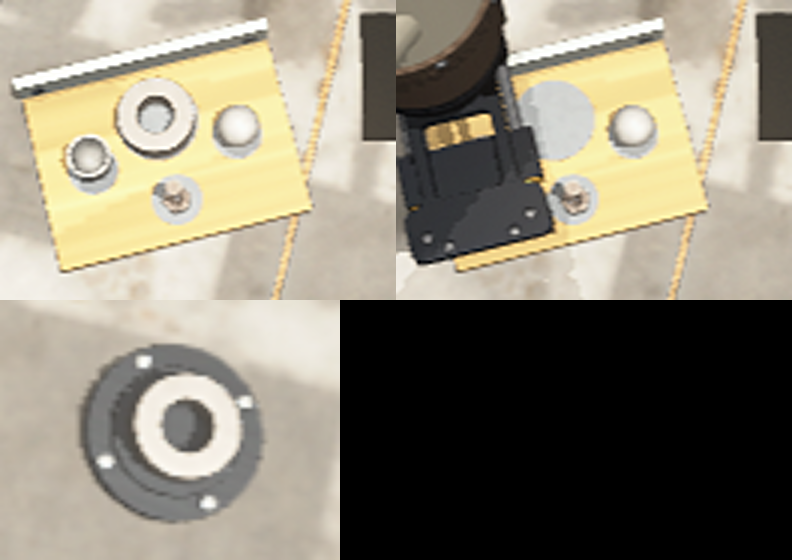

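Knob and bolt stand as before; the arm hides the cup. The ring shows at (187,427) in the lower crop, so I compute its offset and move the arm away to check the cup.

```bash
python3 -c "
from h import *
print(ray('top',300+187.5/4-.5,200+427.5/4-.5-75,.040))
print(ray('top',300+176/4-.5,200+431.5/4-.5-75,.012))
im=cv2.imread('pics/t9.png')[200:265,300:385]
"
```

```text
[0.42255371 0.13636586 0.04      ]
[0.42294483 0.1362689  0.012     ]
```

>>> step_arm(plan="0.65 2.5 0.5 0 0; 0.65 2.5 1 0 0; 0.65 2.5 1 0 0; 0.65 2.5 1 0 0; 0.65 2.5 1 0 0; 0.65 2.5 1 0 0; 0.65 2.5 1 0 0; 0.65 2.5 1 0 0; 0.65 2.5 1 0 0; 0.65 0 0 0 0; 0.65 0 0 0 0; 0.65 0 0 0 0; 0.65 0 0 0 0; 0.65 0 0 0 0")

```text
clock: 54.05
tool_pos: [0.4884, 0.1835, 0.163]
tcp_rot: [180.0, -0.0, -77.1]
wrist_force: [-0.2, 0.5, 0.1]
grip_width: 0.0567
finger_force: 0.0
```

```bash
python3 -c "
from h import *
t=snap('top','t10.png')
v=np.hstack([cv2.resize(t[135:235,180:312],None,fx=4,fy=4,interpolation=cv2.INTER_CUBIC)]);cv2.imwrite('pics/v6.png',v)
I=camera_info('top')
for p in((.4235,.1375,.04),(.4226,.138,.016)):
  u=proj('top',p,I);print((u[0]-300)*4,(u[1]-200)*4+300)
"
```

```text
183.21512322573926 423.73314689573
172.44054449432792 429.53982446271357
```

View pics/v6.png

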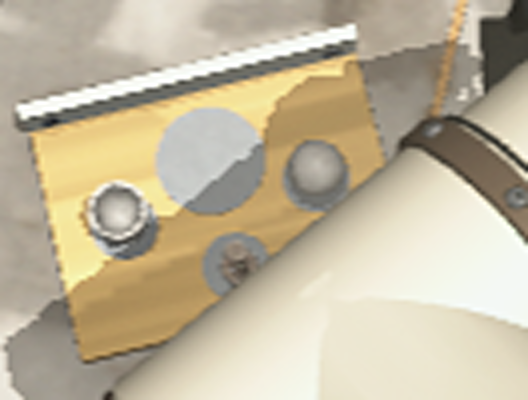

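The cup stands upright at (117,212), on the same spot as before (scaled start pixel (117,211)). The ring is centred within about 2 mm, and the arm is clear of everything.

```bash
python3 -c "
from workcell import *
print(finish_job())"
```

```text
the job is handed in; nothing more can be done
None
```

Job handed in at about 54 s: in the last pictures the ring lies flat on the die seat, about 2 mm off centre, and the cup, knob and bolt stand upright on their original spots; the spanner and pen were never approached, though I did not check them again at the end, and no verdict came back.

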